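Drive the core insert out of the tilted mould plate

TASK

Take the brass drift rod from its wooden stand and, from the upper side of the mould plate clamped at a slant in the vise, push the tight core insert down and right out through its bore with the rod so that it drops into the blue catch tray. Then stand the drift back upright in its hole in the wooden stand. Do not touch the insert with the gripper, and leave the other things on the bench where they are.

Things in the scene. Friction and masses are not known exactly. Their poses are not given: they have to be found in the camera images.
- plate: Dark steel mould plate, 150 x 70 x 50 mm, fixed aslant in the vise. Origin: centre of the bore's mouth in its upper face. z: out of the bore along its axis, upward, 35 degrees from vertical; x: along the plate, up to its overhanging end (30 mm off; 120 mm to the other end); y: across. Through bore 37 mm in diameter, 50 mm deep: its lower mouth is at z = -50 mm.
- vise: Small grey bench vise with brass jaw covers, fixed; origin centre of its underside. Its jaws hold the plate's lower end; 200 mm long across (y), 100 mm in x, 125 mm high; the screw and its cross handle reach 140 mm to +y. The bore's mouth is 47 mm to +x of the origin, 151 mm up.
- insert: Polished steel core insert, loose, 0.4 kg: cylinder 36 mm in diameter, 50 mm long, with a nose 24 x 20 mm below. Origin: centre of its flat upper end; z from the nose to that end. Starts in the bore, flat end flush with the plate's upper face, nose showing below. Spring shoes hold it tight: pushing takes 8 to 20 N. After about 40 mm it is past them and slides out by itself.
- drift: Round brass drift rod, loose, 18 mm in diameter, 160 mm long, 0.33 kg, with a ribbed upper part. Origin: centre of its lower end; z points along the rod to its upper end. Starts upright in the stand with its lower 50 mm in the hole and 110 mm showing.
- stand: Dark wooden stand, fixed block 85 x 85 mm and 60 mm high; origin at the centre of its underside. In its middle a round vertical blind hole, 27 mm in diameter, 50 mm deep, with a 3 mm chamfer.
- stand_floor (a point): Centre of the bottom of the stand's hole, 10 mm above the bench; the drift's lower end stands here.
- tray: Blue open catch tray, fixed, 150 x 150 mm outside, walls 34 mm high and 5 mm thick, with a grey lining whose top is 8 mm above the bench; lies under the lower mouth of the bore. Origin: centre of its underside.
- insert_mid (a point): Point on the insert's axis, halfway along its 70 mm length.
- lap: Round copper lap, loose, 84 mm in diameter, 45 mm high with its spindle; origin centre of the underside. Leave alone.
- parallel: Steel parallel bar, loose, 150 x 14 x 30 mm; origin centre of the underside. Leave alone.
- stone: Grey silicon carbide stone, loose, 150 x 25 x 25 mm; origin centre of the underside. Leave alone.
- paste: White jar with a steel cap, loose, 66 mm in diameter, 55 mm high. Leave alone.
- oil: Amber bottle with a red cap, loose, 56 mm in diameter, 130 mm high. Leave alone.
- brush: Hand brush lying on the bench at the left, loose. Leave alone.
There are look-alikes about, which are no part of the job. Of the things that look like the stand, the larger one is meant. There is more than one size of the drift; the one meant has the size given above.

How it is judged:
By the outcome, as a careful person would: the job done as asked, in the order asked, and still so for the second after the job is handed in, with the robot touching nothing.
It also fails if it takes over 51 s, if anything falls off the work surface, if the arm or the gripper's body presses on something with over 40 N, if the wrist force passes 120 N, or if a joint passes its speed limit or range.

ROBOT

A 6-joint arm with a two-finger parallel gripper is mounted at the origin on the work surface. World frame = base frame: x ahead of the robot, y to its left, z up, the work surface at z = 0. Lengths are in m, angles in rad, forces in N, time in s.
With the tool pointing down it reaches from about 0.275 to 0.825 m from the base axis. Payload 4.9 kg.
Tool frame: the origin (TCP) lies between the finger pads; the fingertips stand 14 mm ahead of it and the grasp point (between the pads) lies 5 mm behind it (robot.tips_ahead is the distance from the TCP to the fingertips, in m); y points along the fingers, z is the direction in which the jaws open and shut, and the axes are right-handed (so a half turn about y gives the same grasp; the last joint's range is limited). The gripper opens to 85 mm and grips with 20 to 120 N. Pads are 22 mm wide; open, the fingers measure 114 mm over their backs; the gripper's body (76 mm by 85 mm) begins 54 mm behind the grasp point. The pads swing forward as they close: fully open they stand 13 mm farther back than shut.
Start: joints at [-1.458, 0.326, -0.193, 1.052, 0, 1.437], TCP at [0.134, -0.533, 0.245] pointing down, gripper open.
Joint ranges: [-2.65, 2.65], [-0.97, 1.79], [-1.3, 1.35], [-1.93, 2.1], [-1.47, 1.37], [-3.14, 3.14]. Speed limits (rad/s): [2.57, 2.57, 3.14, 3.14, 3.14, 3.14].

INTERFACE

Orientations are given as a rotation vector (axis times angle).
In Python, from plant import robot gives the robot as it stands.
- The arm moves only by the tool jog_arm, never from a script. Its argument "rows" is a list that holds one entry, the list of rows, each a list of 5 numbers: the closure, from -1 (fully open) to 1 (shut), so that 0 is half open, then the shift along the tool's x, y, z in units of 5 cm (1.0 is 5 cm), then the turn about the tool's y in units of 10 degrees (1.0 is 10 degrees). In form: [[[gripper, tx, ty, tz, twist], ...]]. A call has 1 to 5 rows; each row shifts and turns the pose as measured when the row begins, along the tool's axes as they then stand; what a row does not reach is not made up. A row lasts 1/8 s, in which the tool goes at most 62.5 mm and 10.7 degrees, less where a joint would pass 70% of its speed; a pose out of reach is approached as far as the arm can. A call with a number of a shift or a turn outside -1 to 1 is refused whole. A call with a gripper value outside its range is refused whole. The fingers move at their own pace and stop on an object; the grip force is fixed at half the most. Time passes only in rows, so rows that do not move let the fingers close. It gives the time, the measured TCP pose, the force and the opening at its end, in the units of the state.
- robot.read_state(): the state, without advancing time (a new reading comes with each control period).
- robot.snapshot(name): name is "side" or "top" or "wrist"; returns the picture (480x640x3 uint8, blue, green, red); there is no depth.
- robot.get_calibration(name): a dict with "K" (3x3 intrinsics, pixels), "k1" (the pictures are not rectified: a ray, as slopes to the right and down, at radius r is drawn at 1 + k1 r^2 times it, then the intrinsics apply), "extrinsics" (4x4, takes a point from world to camera coordinates). Camera axes: x right, y down, z forward; pixel columns grow to the right and rows downward; lengths in m; the calibration is good to about 2 mm. A picture is of the moment at which its call begins: read the wrist's pose just before it. get_calibration takes no time and is no camera call; for the wrist camera it gives the pose at the moment of the call.
- robot.sign_off(): hands the job in, once; it reports no verdict.
The state is a dict: "t": time; "q": joint angles; "qd": joint speeds; "joint_torque": joint torques, N m; "eef_pos": TCP position; "orientation": TCP orientation; "contact_force": force on the tool from outside, world axes, zero at the start; "torque": the same for the moment, N m; "grip_width": finger opening in m.
Only numpy, scipy, OpenCV 4.12 (cv2) and the standard library are available. Lean on these libraries where they do the work, as an engineer would, in place of code of your own. Each camera call takes 0.05 s, during which the arm holds its last target.

## Working session

There is one attempt and no reset: what is moved stays moved. The work goes in short steps, Python scripts to look and compute and a tool call to move; the robot and the scene stay as the last step left them, time stands still between calls to the robot, and variables do not carry over. Pictures are saved under pics/ and viewed, and the job is handed in when it is done.

Besides the shell and the picture viewer there is one more tool, called after "Request:" as a command line: name --argument value ..., lists and objects as JSON in quotes. jog_arm: Moves the arm, as the interface text tells. Shifts and turns lie within -1 to 1; 1 stands for 5 cm of shift or 10 degrees of turn. Its arguments: {"type":"object","properties":{"rows":{"type":"array"}},"required":["rows"]}

```bash
ls; mkdir -p pics; python3 - <<'E'
from plant import robot
import cv2
print(robot.read_state())
for n in("side","top","wrist"):
    c=robot.get_calibration(n);print(n,c)
    cv2.imwrite(f"pics/a_{n}.png",robot.snapshot(n))
E
```

```text
pics
{'t': 0.0, 'q': array([-1.45819281e+00,  3.26956975e-01, -1.93614948e-01,  1.05200317e+00,
       -4.98908957e-06,  1.43659534e+00]), 'qd': array([-0.00224865, -0.00027901, -0.00122935, -0.00119825,  0.00081609,
        0.00055757]), 'joint_torque': array([-6.42740106e-04, -4.43396723e+01,  2.62441224e+01,  1.54784275e-02,
       -2.15427340e-04,  2.84299517e-06]), 'eef_pos': array([ 0.13431238, -0.53275345,  0.2444829 ]), 'orientation': array([-0.25923349,  2.09203898, -2.08829267]), 'contact_force': array([0.16320848, 1.03656223, 0.18712194]), 'torque': array([-0.01244078, -0.00834813,  0.02845482]), 'grip_width': 0.08539432694264107}
side {'K': array([[456.22560555,   0.        , 313.94971738],
       [  0.        , 456.22560555, 241.86510179],
       [  0.        ,   0.        ,   1.        ]]), 'k1': -0.07773030318922308, 'extrinsics': array([[ 0.93454043, -0.35505954, -0.02380981, -0.54068161],
       [-0.23008113, -0.55183564, -0.80158599,  0.26756625],
       [ 0.27147165,  0.7545927 , -0.59740522,  0.83766689],
       [ 0.        ,  0.        ,  0.        ,  1.        ]
[... 211 characters left out ...]
array([[-0.00816295, -0.99987923, -0.01322477,  0.06692782],
       [-0.99658004,  0.00922212, -0.08211681,  0.60219061],
       [ 0.08222885,  0.01250922, -0.99653496,  1.20715695],
       [ 0.        ,  0.        ,  0.        ,  1.        ]])}
wrist {'K': array([[426.84367614,   0.        , 318.8495888 ],
       [  0.        , 426.84367614, 242.74436769],
       [  0.        ,   0.        ,   1.        ]]), 'k1': 0.030699563309873296, 'extrinsics': array([[ 0.24431548, -0.96969334, -0.0021851 , -0.5482937 ],
       [-0.91980322, -0.23245792,  0.31610971, -0.04273453],
       [-0.30703743, -0.07522063, -0.94872012,  0.38039452],
       [ 0.        ,  0.        ,  0.        ,  1.        ]])}
```

View pics/a_side.png

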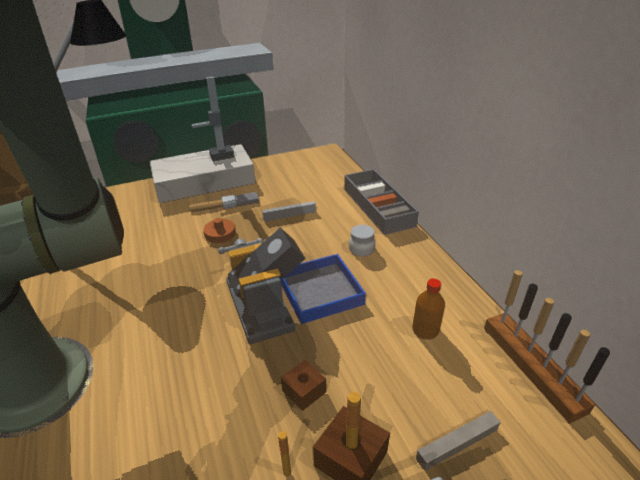

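View pics/a_top.png

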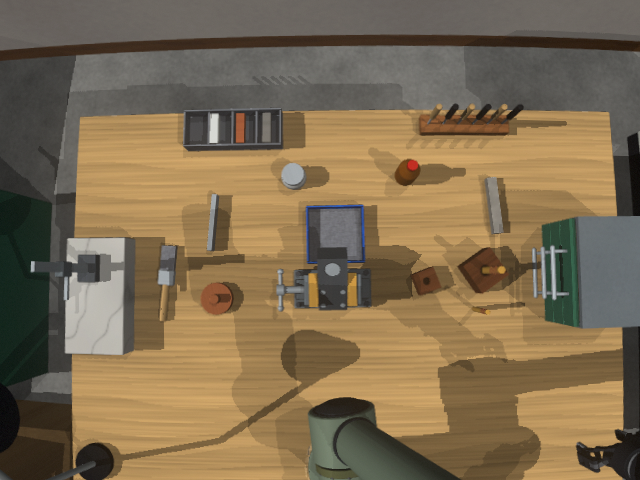

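View pics/a_wrist.png

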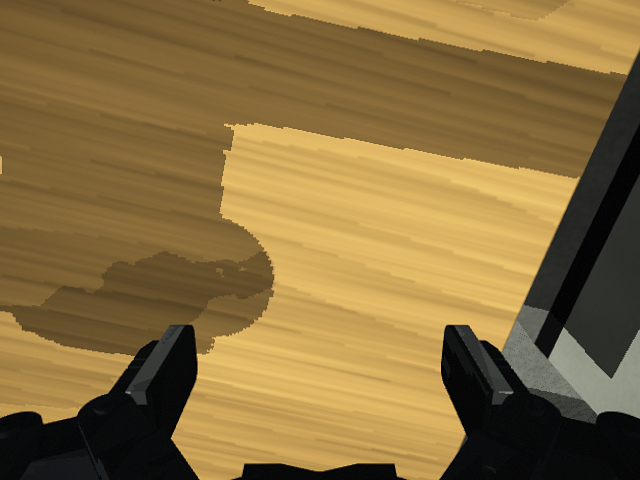

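Side view: the rod stands in the large block at about (352,420), with a smaller rod at (285,455) and a smaller block at (303,382). In the top view the large block is at (483,270), the small block at (425,281) and the small rod at (481,310). The plate's bore mouth is at (333,270) in the top view and the tray at (335,235). I'll enlarge these to confirm and measure.

```bash
cat > h.py <<'E'
import numpy as np, cv2
from scipy.spatial.transform import Rotation as Ro
def ray(c,u,v):
    K=c["K"];xd=np.array([(u-K[0,2])/K[0,0],(v-K[1,2])/K[1,1]]);x=xd.copy()
    for _ in range(30): x=xd/(1+c["k1"]*(x@x))
    E=c["extrinsics"];R=E[:3,:3];o=-R.T@E[:3,3];d=R.T@np.r_[x,1]
    return o,d/np.linalg.norm(d)
def onz(c,u,v,z):
    o,d=ray(c,u,v);return o+d*(z-o[2])/d[2]
def proj(c,p):
    E=c["extrinsics"];q=E[:3,:3]@np.asarray(p)+E[:3,3];x=q[:2]/q[2];x=x*(1+c["k1"]*(x@x))
    return x*c["K"][0,0]+c["K"][:2,2]
def tri(c1,p1,c2,p2):
    o1,d1=ray(c1,*p1);o2,d2=ray(c2,*p2)
    A=np.c_[d1,-d2];t=np.linalg.lstsq(A,o2-o1,rcond=None)[0]
    a=o1+t[0]*d1;b=o2+t[1]*d2;return (a+b)/2,np.linalg.norm(a-b)
E
python3 - <<'E'
import cv2,numpy as np
from plant import robot
from h import *
print(Ro.from_rotvec(robot.read_state()["orientation"]).as_matrix().round(3))
s=cv2.imread("pics/a_side.png");t=cv2.imread("pics/a_top.png")
z=lambda im,x,y,w,h:cv2.resize(im[y:y+h,x:x+w],(400,300),interpolation=cv2.INTER_CUBIC)
a=np.vstack([np.hstack([z(s,260,360,160,120),z(s,210,210,160,120)]),np.hstack([z(t,400,230,120,90),z(t,270,220,120,90)])])
cv2.imwrite("pics/b.png",a)
E
```

```text
[[-0.97  -0.     0.244]
 [-0.244  0.001 -0.97 ]
 [-0.    -1.    -0.001]]
```

View pics/b.png

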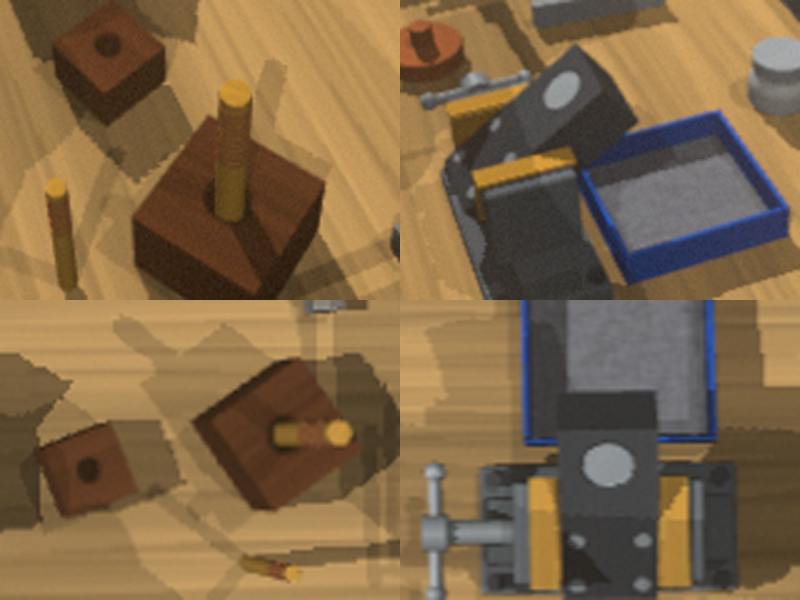

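The large block at side (352,440) / top (483,270) holds the thick, tall rod, so these are the stand and the drift meant. The thin short rod at side (285,455) and the small empty block at side (303,382) are look-alikes. Measuring now.

```bash
python3 - <<'E'
import cv2,numpy as np
from plant import robot
from h import *
cs,ct=robot.get_calibration("side"),robot.get_calibration("top")
s=cv2.imread("pics/a_side.png");t=cv2.imread("pics/a_top.png")
def blob(im,x,y,w,h,f,name):
    r=im[y:y+h,x:x+w].astype(int);m=f(r).astype(np.uint8)
    n,l,st,c=cv2.connectedComponentsWithStats(m);k=1+np.argmax(st[1:,4])
    ys,xs=np.nonzero(l==k);cn=cv2.findContours((l==k).astype(np.uint8),0,1)[0][0]
    e=cv2.fitEllipse(cn);print(name,st[k],c[k]+[x,y],e[0][0]+x,e[0][1]+y,e[1],e[2]);return c[k]+[x,y]
grey=lambda r:(r.min(2)>110)&(r.max(2)-r.min(2)<30)
a=blob(s,262,232,30,28,grey,"ins side");b=blob(t,320,258,28,25,grey,"ins top")
p,g=tri(cs,a,ct,b);print("insert",p,g)
br=lambda r:(r[...,2]>150)&(r[...,1]>100)&(r[...,0]<90)
print(s[398,354],t[270,501])
for th in(150,170,190):
  br=lambda r:(r[...,2]>th)&(r[...,0]<100)
  a=blob(s,340,388,28,18,br,"rod side");b=blob(t,494,262,14,14,br,"rod top")
  p,g=tri(cs,a,ct,b);print("rodtop",p,g)
br=lambda r:(r[...,2]>30)&(r[...,2]>1.5*r[...,0])&(r[...,2]<130)
# tray, blue top rim
hsv=cv2.cvtColor(t,cv2.COLOR_BGR2HSV)
m=cv2.inRange(hsv,(110,120,50),(130,255,255));ys,xs=np.nonzero(m);print(xs.min(),xs.max(),ys.min(),ys.max())
for u,v in((xs.min(),ys.min()),(xs.max(),ys.min())):print("tray",onz(ct,u,v,.034))
E
```

```text
ins side [  6   7  14  15 148] [274.2972973  245.67567568] 274.30234718322754 245.66197109222412 (10.118110656738281, 16.39494514465332) 40.29046630859375
ins top [  5   5  15  13 151] [331.98675497 269.09933775] 331.98551750183105 269.1017484664917 (11.846779823303223, 14.305745124816895) 94.0095443725586
insert [0.51310796 0.03993542 0.14958203] 0.0018221356897033419
[ 55 142 195] [ 66 150 201]
rod side [  0   0  28  18 441] [353.4829932  395.56235828] 353.4085750579834 396.01959228515625 (19.288618087768555, 32.43617248535156) 89.71772766113281
rod top [ 4  4  7  7 40] [500.975 269.325] 500.9594006538391 269.284526348114 (6.171173572540283, 6.507579803466797) 112.4006118774414
rodtop [ 0.50813314 -0.3494558   0.16953694] 0.0016233792925306949
rod side [  0   0  25  18 340] [350.62352941 394.88823529] 351.35527896881104 395.6505904197693 (19.410398483276367, 26.426319122314453) 84.58976745605469
rod top [ 4  5  7  6 35] [501.22857143 269.42857143] 501.2031135559082 269.44784021377563 (5.41250467300415, 6.342837810516357) 99.14309692382812
rodtop [ 0.50614771 -0.34869859  0.17158461] 0.0052498010192790975
rod side [  1   0  19  14 172] [350.90116279 393.88372093] 350.76954078674316 393.7218565940857 (12.279581069946289, 18.96387481689453) 111.99198913574219
rod top [ 5  5  5  6 26] [501.  269.5] 501.0 269.5 (4.396458148956299, 5.471973419189453) 0.0
rodtop [ 0.50640173 -0.34792594  0.17260172] 0.00437389842342848
306 364 205 262
tray [0.68201236 0.10493764 0.034     ]
tray [ 0.68053813 -0.04566422  0.034     ]
```

```bash
python3 - <<'E'
import numpy as np
from plant import robot
from h import *
cs,ct=robot.get_calibration("side"),robot.get_calibration("top")
for z in(0,.1,.2,.3,.4): print(z,onz(ct,532,270,z).round(3),onz(ct,543,230,z).round(3))
print(onz(ct,501,269.4,.17))
f=lambda x,y:(x/3.3333+270,y/3.3333-90+220)
zt=.151+.03*np.sin(np.radians(35))
a,b=onz(ct,*f(558,430),zt),onz(ct,*f(657,430),zt);print(a,b)
zb=.151-.1*np.sin(np.radians(35))
print(onz(ct,*f(558,598),zb),onz(ct,*f(657,598),zb))
print([proj(ct,[.513,.04,.151]),proj(cs,[.513,.04,.151]),proj(ct,[.508,-.3495,.06]),proj(cs,[.508,-.3495,.06])])
E
```

```text
0 [ 0.507 -0.497  0.   ] [ 0.614 -0.532  0.   ]
0.1 [ 0.507 -0.454  0.1  ] [ 0.605 -0.486  0.1  ]
0.2 [ 0.506 -0.41   0.2  ] [ 0.596 -0.44   0.2  ]
0.3 [ 0.506 -0.367  0.3  ] [ 0.587 -0.394  0.3  ]
0.4 [ 0.505 -0.324  0.4  ] [ 0.578 -0.348  0.4  ]
[ 0.50872639 -0.34961612  0.17      ]
[ 0.53446193 -0.20236921  0.16820729] [ 0.53367945 -0.27141049  0.16820729]
[ 0.41390067 -0.21662858  0.09364236] [ 0.4127399  -0.28993747  0.09364236]
[array([331.87807532, 269.52288782]), array([274.63469959, 245.05850103]), array([485.46409151, 270.19775122]), array([351.64653064, 438.19571108])]
```

Request:
jog_arm --rows '[[[-1,0,0,-0.9,0.5],[-1,0,0,-0.9,0.5],[-1,0,0,-0.9,0.4],[-1,-0.8,-0.3,-0.8,0],[-1,-0.9,0,0,0]]]'

```text
t: 0.78
eef_pos: [0.1967, -0.3552, 0.2582]
orientation: [-0.014, -2.219, 2.21]
contact_force: [-0.8, -1.0, -0.5]
grip_width: 0.0856
```

```bash
cat > st.py <<'E'
from plant import robot
from h import *
s=robot.read_state();M=Ro.from_rotvec(s["orientation"]).as_matrix()
print(round(s["t"],2),s["eef_pos"].round(4),"F",s["contact_force"].round(1),"w",round(s["grip_width"],4),"q",s["q"].round(2));print(M.round(3).tolist())
E
python3 st.py; python3 - <<'E'
from plant import robot
import cv2
cv2.imwrite("pics/c_wrist.png",robot.snapshot("wrist"))
E
```

```text
0.78 [ 0.1967 -0.3552  0.2582] F [-0.8 -1.  -0.5] w 0.0856 q [-1.25  0.05 -0.5   1.02  0.    1.91]
[[-1.0, -0.001, -0.013], [0.013, 0.004, -1.0], [0.001, -1.0, -0.004]]
```

View pics/c_wrist.png

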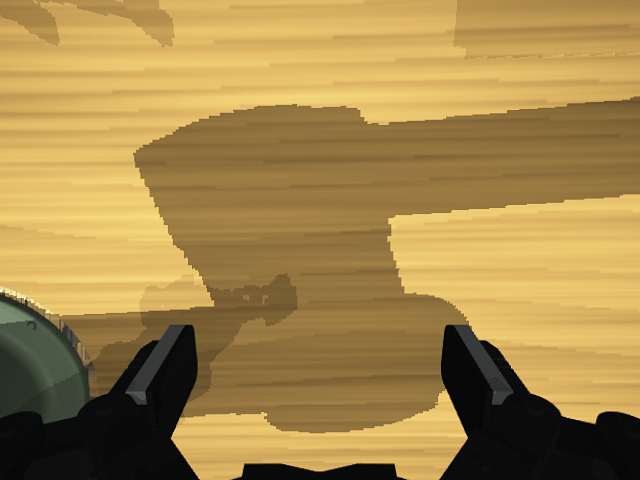

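The wrist view shows only bench and shadows ahead. The path is clear, so I'll go closer and look again.

Request:
jog_arm --rows '[[[-1,-0.9,0,0,0.07],[-1,-0.9,0,0,0],[-1,-0.9,0,0,0],[-1,-0.9,0,0,0],[-1,0,0,0,0]]]'

```text
t: 1.45
eef_pos: [0.3874, -0.3593, 0.2576]
orientation: [-0.024, -2.216, 2.21]
contact_force: [0.5, 0.5, -0.4]
grip_width: 0.0855
```

```bash
python3 st.py; python3 - <<'E'
from plant import robot
import cv2
cv2.imwrite("pics/d_wrist.png",robot.snapshot("wrist"))
E
```

```text
1.45 [ 0.3874 -0.3593  0.2576] F [ 0.5  0.5 -0.4] w 0.0855 q [-0.89  0.28 -0.23  1.07  0.    2.27]
[[-1.0, 0.003, -0.02], [0.02, 0.003, -1.0], [-0.002, -1.0, -0.003]]
```

View pics/d_wrist.png

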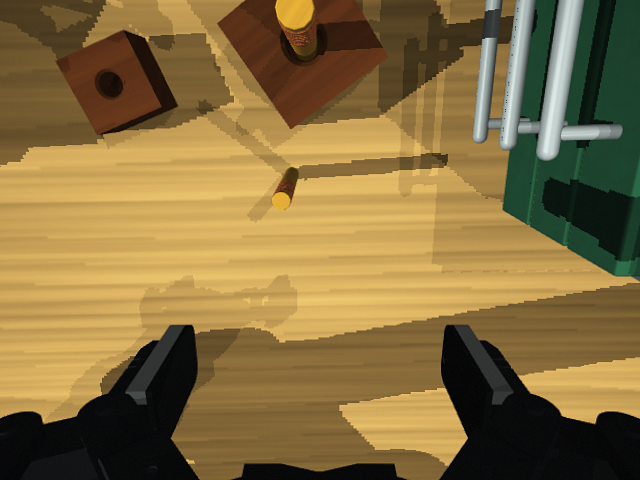

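```bash
python3 - <<'E'
from plant import robot
from h import *
cw,ct=robot.get_calibration("wrist"),robot.get_calibration("top")
E=cw["extrinsics"];print("cam",-E[:3,:3].T@E[:3,3])
im=cv2.imread("pics/d_wrist.png");print(im[10,295])
for z in(.168,.17,.172):print(onz(cw,295,11,z))
print(tri(cw,(295,11),ct,(501,269.4)))
print("handle",tri(cw,(480,138),ct,(534,294)),tri(cw,(508,145),ct,(540,297)),tri(cw,(547,155),ct,(552,299)))
for p in ((85,78),):pass
# big stand hole mouth centre z=.06
print(onz(cw,303,43,.06))
cv2.imwrite("pics/d2.png",np.hstack([cv2.resize(im[0:140,210:400],(400,295),interpolation=2),cv2.resize(cv2.imread("pics/a_top.png")[240:320,515:585],(350,295))]))
E
```

```text
cam [ 0.46526304 -0.36106128  0.38614996]
[ 55 177 230]
[ 0.50361753 -0.35014693  0.168     ]
[ 0.5032659  -0.35024699  0.17      ]
[ 0.50291426 -0.35034705  0.172     ]
(array([ 0.5065781 , -0.35081669,  0.16393954]), np.float64(0.004770772769841137))
handle (array([ 0.44238864, -0.46814185,  0.0802634 ]), np.float64(0.010061295151297382)) (array([ 0.43822953, -0.47294415,  0.10940918]), np.float64(0.010852242295605361)) (array([ 0.44080091, -0.45461451,  0.2023684 ]), np.float64(0.001960693910371678))
[ 0.50300406 -0.34949992  0.06      ]
```

View pics/d2.png

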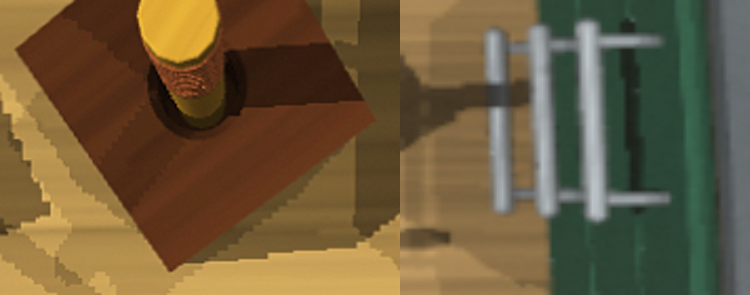

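Request:
jog_arm --rows '[[[-1,0,0,0,-1],[-1,0,0,0,-1],[-1,0,0,0,-1],[-1,0,0,0,-1],[-1,0,0,0,-1]]]'

```text
t: 2.12
eef_pos: [0.3787, -0.3585, 0.2563]
orientation: [-0.796, 1.708, -1.693]
contact_force: [0.0, -0.3, 0.1]
grip_width: 0.0854
```

Request:
jog_arm --rows '[[[-1,0,0,0,-1],[-1,0,0,0,-1],[-1,0,0,0,-1],[-1,0,0,0,-1],[-1,0,0,0,-1]]]'

```text
t: 2.75
eef_pos: [0.3703, -0.3585, 0.2558]
orientation: [-1.294, 1.072, -1.051]
contact_force: [0.8, -0.6, 0.2]
grip_width: 0.0859
```

Request:
jog_arm --rows '[[[-1,0,0,0,-1],[-1,0,0,0,-1],[-1,0,0,0,-1],[-1,0,0,0,-1],[-1,0,0,0,-1]]]'

```text
t: 3.38
eef_pos: [0.3621, -0.3583, 0.2553]
orientation: [-1.529, 0.386, -0.362]
contact_force: [-0.4, -0.8, -0.6]
grip_width: 0.0853
```

```bash
python3 st.py
```

```text
3.38 [ 0.3621 -0.3583  0.2553] F [-0.4 -0.8 -0.6] w 0.0853 q [-0.92  0.26 -0.26  1.07 -0.   -0.45]
[[0.888, -0.013, 0.46], [-0.459, 0.012, 0.888], [-0.017, -1.0, 0.005]]
```

Request:
jog_arm --rows '[[[-1,0,0,0,-1],[-1,0,0,0,-1],[-1,0.2,0,0.1,-0.75],[-1,0.5,0,0,0],[-1,0,0,0,0]]]'

```text
t: 4.0
eef_pos: [0.39, -0.3542, 0.2545]
orientation: [-1.556, 0.005, 0.022]
contact_force: [-0.7, 0.1, -0.4]
grip_width: 0.0857
```

```bash
python3 st.py; python3 - <<'E'
from plant import robot
import cv2
cv2.imwrite("pics/e_wrist.png",robot.snapshot("wrist"))
E
```

```text
4.0 [ 0.39   -0.3542  0.2545] F [-0.7  0.1 -0.4] w 0.0857 q [-0.88  0.29 -0.21  1.09 -0.   -0.89]
[[1.0, -0.017, -0.011], [0.011, 0.015, 1.0], [-0.017, -1.0, 0.015]]
```

View pics/e_wrist.png

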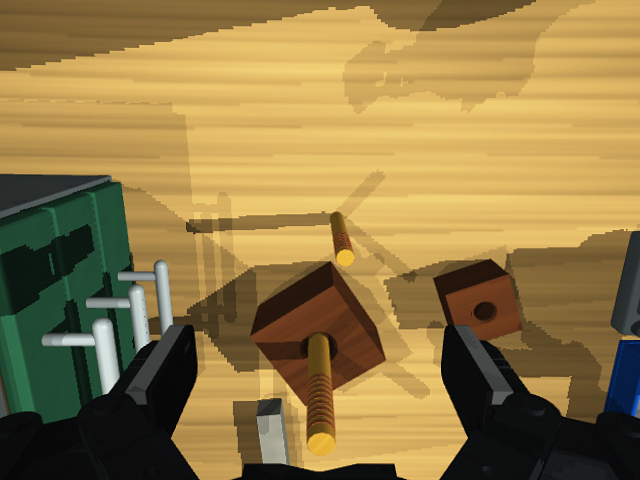

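The wrist view shows the rod's top at (320,443) and the hole mouth at (318,346), between the open fingers.

```bash
python3 - <<'E'
from plant import robot
from h import *
cw,ct,cs=[robot.get_calibration(n) for n in("wrist","top","side")]
print(onz(cw,320.5,443,.17),onz(cw,319,346,.06))
print(tri(cw,(320.5,443),ct,(501,269.4)),tri(cw,(320.5,443),cs,(354,397.5)))
E
```

```text
[ 0.50430436 -0.35016528  0.17      ] [ 0.503321   -0.34928698  0.06      ]
(array([ 0.50852596, -0.3505526 ,  0.16582052]), np.float64(0.0011994614131837036)) (array([ 0.50787458, -0.35009007,  0.16600321]), np.float64(0.00015128025476929976))
```

Request:
jog_arm --rows '[[[-1,0.8,0,0.08,-0.06],[-1,0.8,0,0,0],[-1,0.6,0,0,0],[-1,0,0,0,0]]]'

```text
t: 4.55
eef_pos: [0.4954, -0.3495, 0.2524]
orientation: [-1.555, 0.006, 0.029]
contact_force: [-0.7, -0.2, 0.2]
grip_width: 0.0852
```

```bash
python3 st.py
```

```text
4.55 [ 0.4954 -0.3495  0.2524] F [-0.7 -0.2  0.2] w 0.0852 q [-0.73  0.45  0.01  1.16 -0.   -0.75]
[[1.0, -0.022, -0.015], [0.015, 0.016, 1.0], [-0.022, -1.0, 0.016]]
```

Request:
jog_arm --rows '[[[-1,0.24,0.5,0,0.1],[-1,0,0.8,0,0],[-1,0,0.8,0,0],[-1,0,0.35,0,0],[-1,0,0,0,0]]]'

```text
t: 5.18
eef_pos: [0.4956, -0.3492, 0.1279]
orientation: [-1.555, 0.029, 0.013]
contact_force: [-0.5, -0.2, 0.4]
grip_width: 0.0857
```

```bash
python3 st.py;python3 - <<'E'
from plant import robot
import cv2
cv2.imwrite("pics/f_wrist.png",robot.snapshot("wrist"))
E
```

```text
5.17 [ 0.4956 -0.3492  0.1279] F [-0.5 -0.2  0.4] w 0.0857 q [-0.73  0.55 -0.16  0.89 -0.01 -0.72]
[[1.0, -0.027, 0.01], [-0.01, 0.016, 1.0], [-0.027, -1.0, 0.016]]
```

View pics/f_wrist.png

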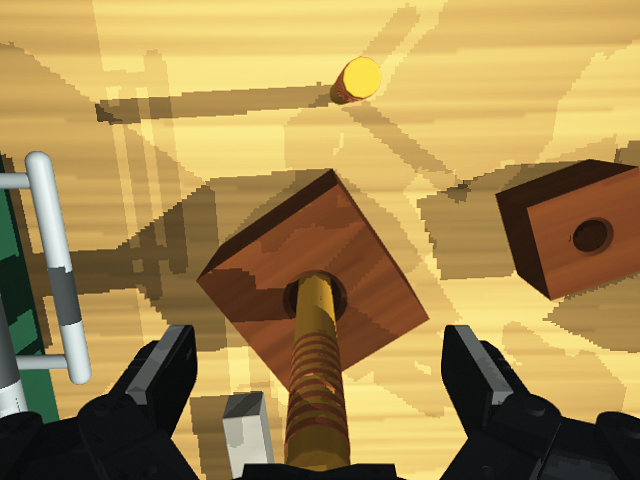

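Request:
jog_arm --rows '[[[-1,0.22,0,0,0],[0.5,0,0,0,0],[1,0,0,0,0],[1,0,0,0,0],[1,0,0,0,0]]]'

```text
t: 5.85
eef_pos: [0.5089, -0.3516, 0.1327]
orientation: [-1.56, 0.025, 0.009]
contact_force: [-0.2, 0.5, -1.9]
grip_width: 0.0167
```

```bash
python3 st.py
```

```text
5.85 [ 0.5089 -0.3516  0.1327] F [-0.2  0.5 -1.9] w 0.0167 q [-0.72  0.56 -0.13  0.91 -0.01 -0.71]
[[1.0, -0.022, 0.011], [-0.01, 0.011, 1.0], [-0.022, -1.0, 0.01]]
```

Request:
jog_arm --rows '[[[1,0,-0.4,0,0],[1,0,-0.3,0,0],[1,0,0,0,0]]]'

```text
t: 6.22
eef_pos: [0.5085, -0.3509, 0.1667]
orientation: [-1.557, 0.028, 0.011]
contact_force: [0.3, -0.9, -2.8]
grip_width: 0.0166
```

```bash
python3 st.py;python3 - <<'E'
from plant import robot
import cv2
cv2.imwrite("pics/g_wrist.png",robot.snapshot("wrist"))
E
```

```text
6.22 [ 0.5085 -0.3509  0.1667] F [ 0.3 -0.9 -2.8] w 0.0166 q [-0.72  0.53 -0.09  0.98 -0.01 -0.71]
[[1.0, -0.025, 0.011], [-0.01, 0.013, 1.0], [-0.025, -1.0, 0.013]]
```

View pics/g_wrist.png

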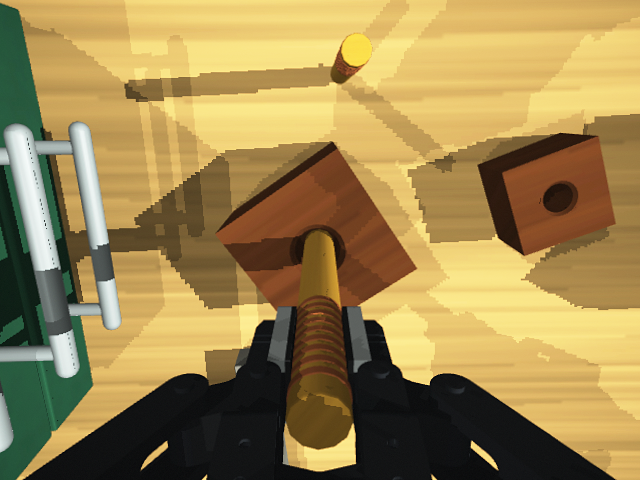

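Request:
jog_arm --rows '[[[1,-0.24,-0.06,0,0],[1,-0.24,0.02,0,0],[1,-0.2,0.05,0,0],[1,0,0,0,0]]]'

```text
t: 6.78
eef_pos: [0.4751, -0.3508, 0.1666]
orientation: [-1.557, 0.021, 0.006]
contact_force: [4.5, -0.5, -3.6]
grip_width: 0.0163
```

```bash
python3 st.py;python3 - <<'E'
from plant import robot
import cv2
cv2.imwrite("pics/h_wrist.png",robot.snapshot("wrist"))
E
```

```text
6.78 [ 0.4751 -0.3508  0.1666] F [ 4.5 -0.5 -3.6] w 0.0163 q [-0.76  0.48 -0.17  0.94 -0.   -0.75]
[[1.0, -0.017, 0.01], [-0.01, 0.014, 1.0], [-0.017, -1.0, 0.013]]
```

View pics/h_wrist.png

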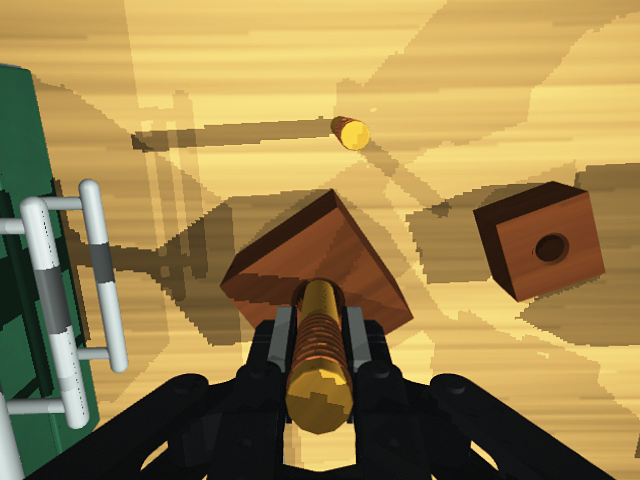

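The rod is turning in the grip (about 17°) at only 4.5 N. Continuing.

Request:
jog_arm --rows '[[[1,-0.18,0.07,0,0],[1,-0.18,0.09,0,0],[1,-0.17,0.1,0,0],[1,-0.15,0.1,0,0],[1,0,0,0,0]]]'

```text
t: 7.45
eef_pos: [0.4402, -0.3507, 0.1493]
orientation: [-1.559, 0.019, 0.004]
contact_force: [3.3, -0.3, -1.9]
grip_width: 0.0166
```

```bash
python3 st.py;python3 - <<'E'
from plant import robot
import cv2
cv2.imwrite("pics/i_wrist.png",robot.snapshot("wrist"))
cv2.imwrite("pics/i_side.png",cv2.resize(robot.snapshot("side")[280:480,220:487],(800,600)))
E
```

```text
7.45 [ 0.4402 -0.3507  0.1493] F [ 3.3 -0.3 -1.9] w 0.0166 q [-0.8   0.44 -0.28  0.87 -0.   -0.79]
[[1.0, -0.015, 0.01], [-0.009, 0.012, 1.0], [-0.015, -1.0, 0.012]]
```

View pics/i_wrist.png

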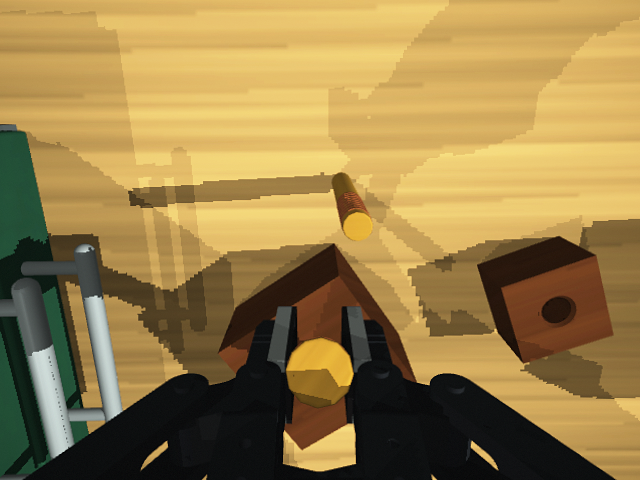

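View pics/i_side.png

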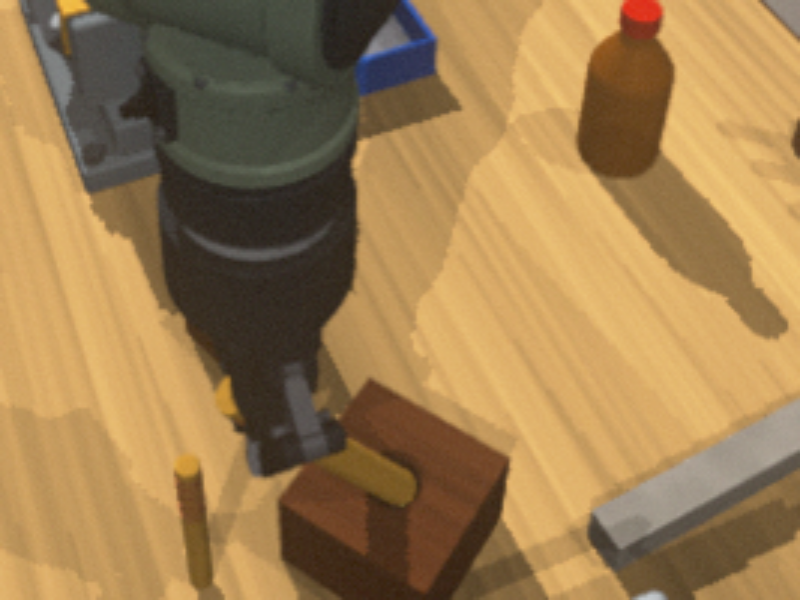

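Wrist view: the rod's top end at (320,370) is seen end-on, which means a lean of about 35°. The side view shows the tip in the hole mouth leaning the right way. Now lifting out and transporting.

Request:
jog_arm --rows '[[[1,-0.1,-0.4,0,0],[1,-0.1,-0.7,0,0],[1,0,-0.7,0,0],[1,0,-0.6,0,0],[1,0,-0.2,0.4,0]]]'

```text
t: 8.18
eef_pos: [0.4239, -0.3287, 0.2757]
orientation: [-1.548, 0.042, 0.025]
contact_force: [0.6, 0.2, -3.4]
grip_width: 0.0167
```

Request:
jog_arm --rows '[[[1,0,0,0.7,0],[1,0,0,0.7,0],[1,0,0,0.7,0],[1,0,0,0.7,0],[1,0,0,0.7,0]]]'

```text
t: 8.8
eef_pos: [0.4168, -0.1422, 0.2731]
orientation: [-1.54, 0.06, 0.041]
contact_force: [0.5, 0.3, -3.6]
grip_width: 0.0167
```

```bash
python3 st.py
```

```text
8.8 [ 0.4168 -0.1422  0.2731] F [ 0.5  0.3 -3.6] w 0.0167 q [-0.49  0.16 -0.34  1.14 -0.   -0.48]
[[0.998, -0.064, 0.013], [-0.011, 0.031, 0.999], [-0.065, -0.997, 0.03]]
```

Request:
jog_arm --rows '[[[1,0,-0.1,0.7,0],[1,0,0,0.7,0],[1,0,0,0.7,0],[1,0,0,0.7,0],[1,0,0,0.5,0]]]'

```text
t: 9.43
eef_pos: [0.4063, 0.0329, 0.2761]
orientation: [-1.539, 0.076, 0.064]
contact_force: [0.5, 0.8, -3.6]
grip_width: 0.0167
```

Request:
jog_arm --rows '[[[1,0,0,0,0]]]'

```text
t: 9.55
eef_pos: [0.4038, 0.0346, 0.2748]
orientation: [-1.54, 0.077, 0.07]
contact_force: [-0.8, 0.2, -3.2]
grip_width: 0.0165
```

```bash
python3 st.py;python3 - <<'E'
from plant import robot
import cv2
for n in("side","top","wrist"):cv2.imwrite(f"pics/j_{n}.png",robot.snapshot(n))
s=cv2.imread("pics/j_side.png");t=cv2.imread("pics/j_top.png")
cv2.imwrite("pics/j.png",np.hstack([cv2.resize(s[160:310,180:380],(400,300)),cv2.resize(t[200:350,240:440],(400,300))])) if 0 else None
import numpy as np
cv2.imwrite("pics/j.png",np.hstack([cv2.resize(s[160:310,200:300],(400,600)),cv2.resize(t[200:350,290:390],(400,600))]))
E
```

```text
9.55 [0.4038 0.0346 0.2748] F [-0.8  0.2 -3.2] w 0.0165 q [-0.11  0.11 -0.4   1.16  0.02 -0.11]
[[0.996, -0.094, 0.005], [-0.003, 0.03, 1.0], [-0.094, -0.995, 0.03]]
```

View pics/j.png

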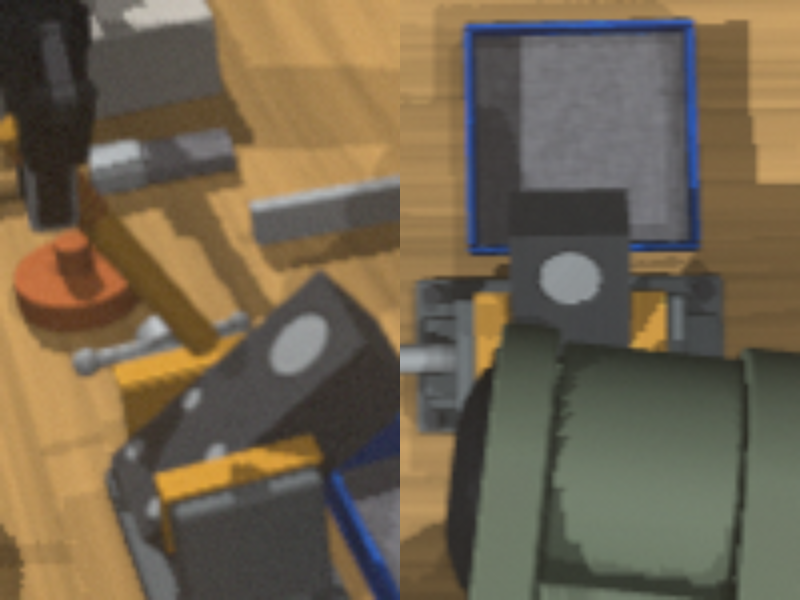

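View pics/j_wrist.png

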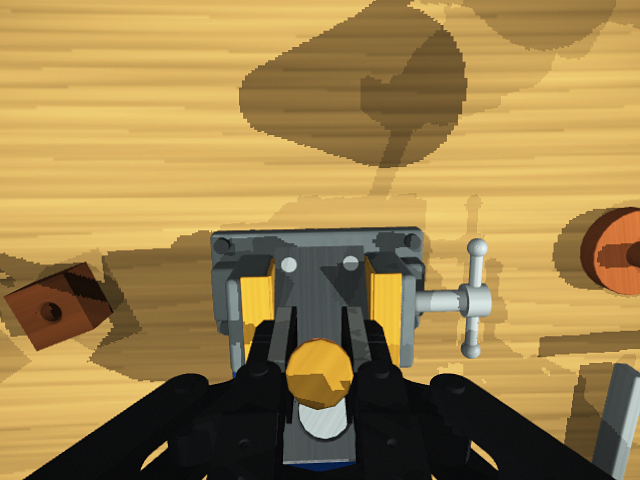

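```bash
python3 - <<'E'
from plant import robot
from h import *
cs,cw=robot.get_calibration("side"),robot.get_calibration("wrist")
s=cv2.imread("pics/j_side.png")
cv2.imwrite("pics/j3.png",cv2.resize(s[195:265,205:305],(800,560),interpolation=cv2.INTER_CUBIC))
for a in(28,31,35):
  g=np.array([.4043,.0346,.2798]);r=np.radians(a);t=g+.128*np.array([np.sin(r),.03,-np.cos(r)])
  print(a,t,(proj(cs,t)-[205,195])*8,(proj(cs,g)-[205,195])*8)
def onplane(u,v,y=.038):
  o,d=ray(cs,u,v);return o+d*(y-o[1])/d[1]
E
```

```text
28 [0.46439236 0.03844    0.16678271] [364.36311619 398.64915368] [52.48374185 64.77890608]
31 [0.47022487 0.03844    0.17008259] [386.01032875 382.38415122] [52.48374185 64.77890608]
35 [0.47771778 0.03844    0.17494854] [413.60939091 359.40322364] [52.48374185 64.77890608]
```

View pics/j3.png

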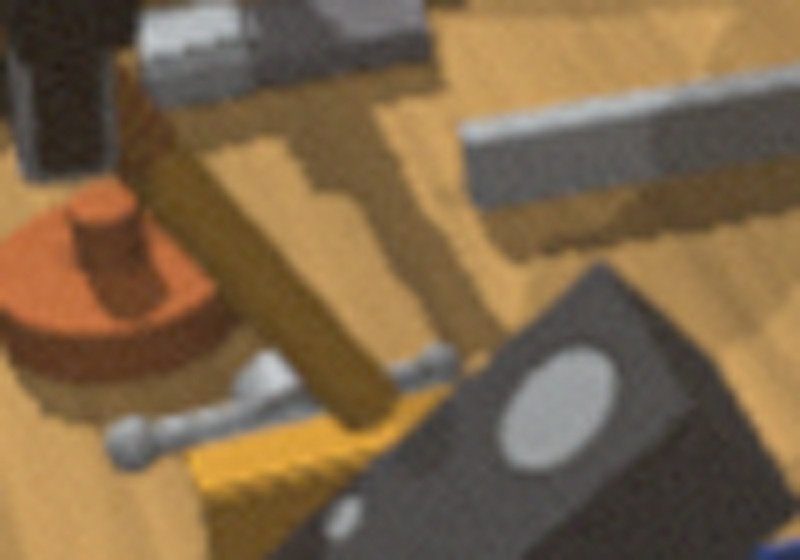

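The side crop puts the tip centre at about (251,245) in the full image, matching a lean of about 29° and a tip at (0.465, 0.038, 0.167). I'll move it onto the bore axis.

Request:
jog_arm --rows '[[[1,0.35,-0.05,0.05,0],[1,0.4,-0.03,0,0],[1,0.02,0,0,0]]]'

```text
t: 10.07
eef_pos: [0.4434, 0.0324, 0.2749]
orientation: [-1.541, 0.083, 0.065]
contact_force: [-0.9, -0.1, -3.2]
grip_width: 0.0166
```

```bash
python3 st.py;python3 - <<'E'
from plant import robot
from h import *
s=robot.snapshot("side")
cv2.imwrite("pics/k.png",cv2.resize(s[195:265,225:325],(800,560),interpolation=cv2.INTER_CUBIC))
E
```

```text
10.07 [0.4434 0.0324 0.2749] F [-0.9 -0.1 -3.2] w 0.0166 q [-0.11  0.18 -0.31  1.17  0.02 -0.09]
[[0.995, -0.094, 0.013], [-0.011, 0.029, 1.0], [-0.095, -0.995, 0.028]]
```

View pics/k.png

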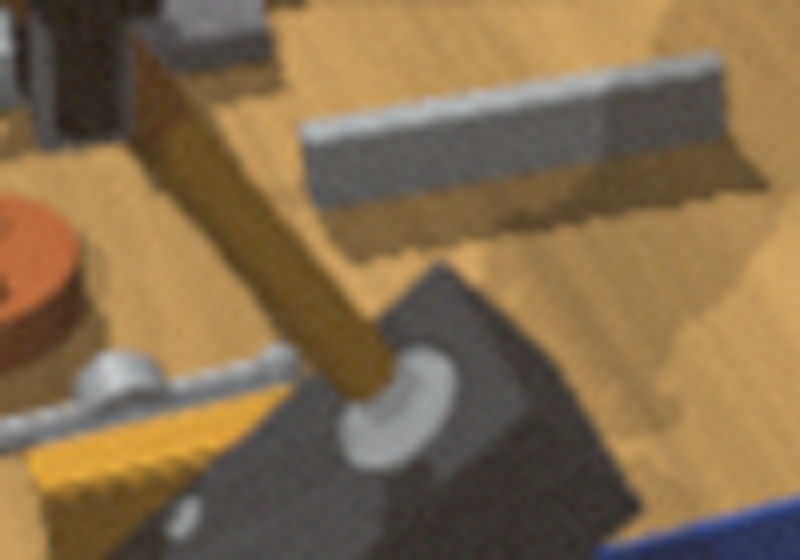

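Request:
jog_arm --rows '[[[1,0.12,0.12,0.08,0],[1,0.1,0.14,0,0],[1,0.06,0.08,0,0]]]'

```text
t: 10.5
eef_pos: [0.4524, 0.0364, 0.2577]
orientation: [-1.542, 0.088, 0.067]
contact_force: [-12.6, -0.4, 26.8]
grip_width: 0.017
```

```bash
python3 st.py;python3 - <<'E'
from plant import robot
from h import *
s=robot.snapshot("side")
cv2.imwrite("pics/l.png",cv2.resize(s[195:265,225:325],(800,560),interpolation=cv2.INTER_CUBIC))
E
```

```text
10.5 [0.4524 0.0364 0.2577] F [-12.6  -0.4  26.8] w 0.017 q [-0.09  0.21 -0.32  1.14  0.02 -0.08]
[[0.995, -0.099, 0.015], [-0.012, 0.028, 1.0], [-0.099, -0.995, 0.027]]
```

View pics/l.png

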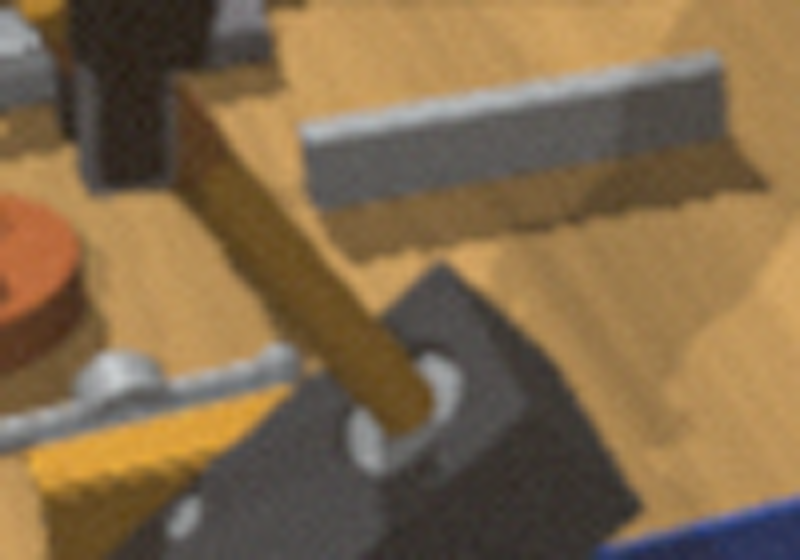

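Request:
jog_arm --rows '[[[1,0.13,0.14,0,0],[1,0.13,0.14,0,0],[1,0.13,0.14,0,0]]]'

```text
t: 10.92
eef_pos: [0.4635, 0.0368, 0.2438]
orientation: [-1.544, 0.091, 0.071]
contact_force: [-17.6, -0.3, 33.8]
grip_width: 0.0168
```

```bash
python3 st.py;python3 - <<'E'
from plant import robot
from h import *
s=robot.snapshot("side")
cv2.imwrite("pics/m.png",cv2.resize(s[195:265,225:325],(800,560),interpolation=cv2.INTER_CUBIC))
E
```

```text
10.93 [0.4635 0.0368 0.2438] F [-17.6  -0.3  33.8] w 0.0168 q [-0.09  0.25 -0.31  1.12  0.02 -0.08]
[[0.995, -0.103, 0.014], [-0.011, 0.025, 1.0], [-0.104, -0.994, 0.024]]
```

View pics/m.png

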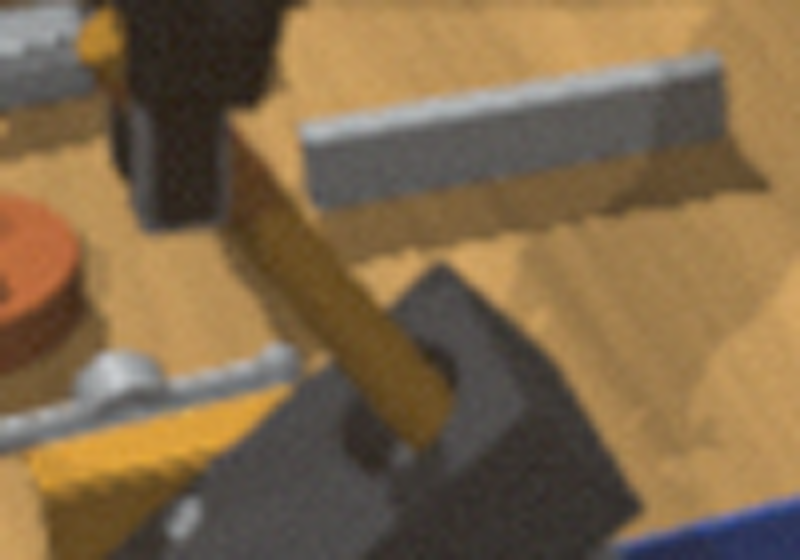

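Request:
jog_arm --rows '[[[1,0.12,0.14,0,0],[1,0.12,0.14,0,0],[1,0.12,0.14,0,0]]]'

```text
t: 11.35
eef_pos: [0.4717, 0.0372, 0.2333]
orientation: [-1.547, 0.095, 0.076]
contact_force: [-19.1, -0.6, 40.0]
grip_width: 0.0164
```

```bash
python3 st.py;python3 - <<'E'
from plant import robot
from h import *
s=robot.snapshot("side")
cv2.imwrite("pics/n.png",cv2.resize(s[195:295,225:345],(720,600),interpolation=cv2.INTER_CUBIC))
E
```

```text
11.35 [0.4717 0.0372 0.2333] F [-19.1  -0.6  40. ] w 0.0164 q [-0.09  0.28 -0.3   1.1   0.01 -0.07]
[[0.994, -0.109, 0.013], [-0.011, 0.022, 1.0], [-0.109, -0.994, 0.021]]
```

View pics/n.png

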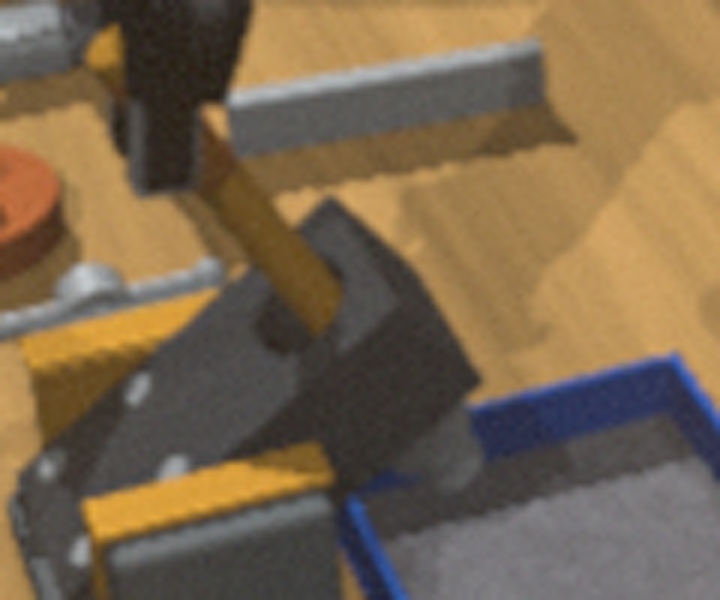

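Request:
jog_arm --rows '[[[1,0,0,0,0]]]'

```text
t: 11.52
eef_pos: [0.4724, 0.0372, 0.2338]
orientation: [-1.548, 0.092, 0.074]
contact_force: [0.6, -0.2, -3.6]
grip_width: 0.0165
```

```bash
python3 st.py;python3 - <<'E'
from plant import robot
from h import *
s=robot.snapshot("wrist")
cv2.imwrite("pics/o.png",s)
E
```

```text
11.53 [0.4724 0.0372 0.2338] F [ 0.6 -0.2 -3.6] w 0.0165 q [-0.09  0.27 -0.3   1.1   0.01 -0.07]
[[0.994, -0.106, 0.013], [-0.011, 0.022, 1.0], [-0.106, -0.994, 0.021]]
```

View pics/o.png

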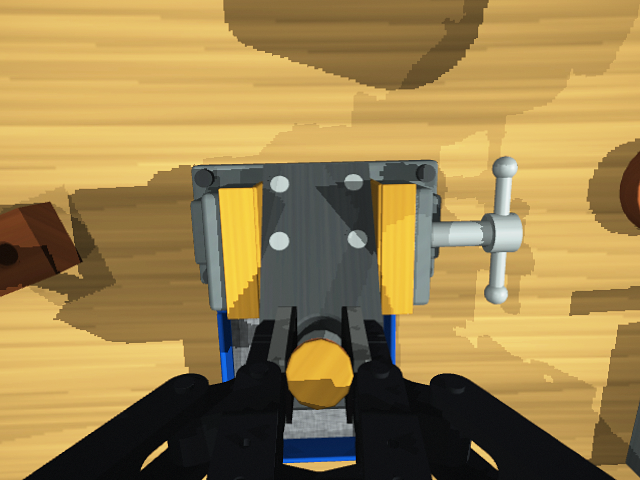

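Request:
jog_arm --rows '[[[1,0.12,0.14,0,0],[1,0.12,0.14,0,0],[1,0.12,0.14,0,0]]]'

```text
t: 11.95
eef_pos: [0.4859, 0.0375, 0.2122]
orientation: [-1.549, 0.095, 0.077]
contact_force: [0.1, 0.2, -2.9]
grip_width: 0.0167
```

```bash
python3 st.py;python3 - <<'E'
from plant import robot
from h import *
s=robot.snapshot("side")
cv2.imwrite("pics/p.png",cv2.resize(s[195:315,225:369],(720,600),interpolation=cv2.INTER_CUBIC))
E
```

```text
11.95 [0.4859 0.0375 0.2122] F [ 0.1  0.2 -2.9] w 0.0167 q [-0.08  0.32 -0.3   1.06  0.01 -0.07]
[[0.994, -0.109, 0.013], [-0.01, 0.021, 1.0], [-0.109, -0.994, 0.02]]
```

View pics/p.png

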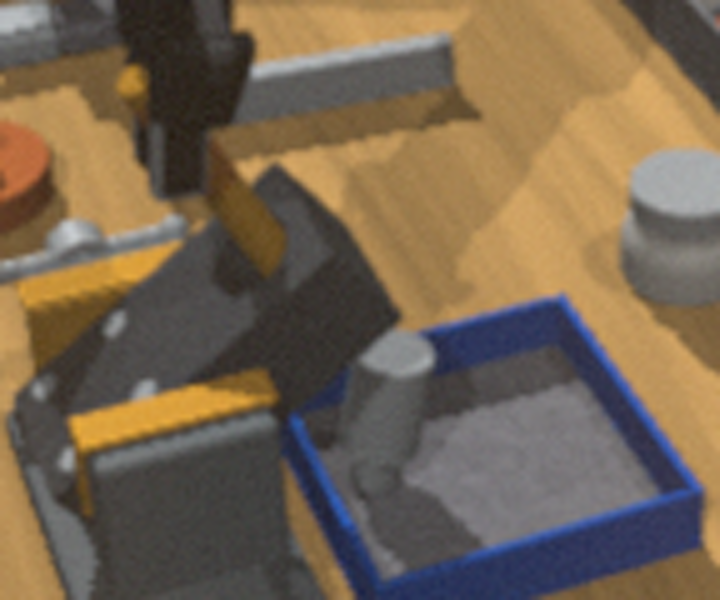

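The insert has dropped into the tray at about (300,275) in the full side image. Next I withdraw the rod along the bore.

Request:
jog_arm --rows '[[[1,-0.25,-0.3,0,0],[1,-0.3,-0.36,0,0],[1,-0.3,-0.36,0,0],[1,-0.3,-0.38,0,0],[1,-0.2,-0.4,0,0]]]'

```text
t: 12.62
eef_pos: [0.4236, 0.0365, 0.3108]
orientation: [-1.548, 0.101, 0.083]
contact_force: [0.5, -0.8, -3.4]
grip_width: 0.0166
```

```bash
python3 st.py;python3 - <<'E'
from plant import robot
from h import *
s=robot.snapshot("side");cv2.imwrite("pics/q_side.png",s)
cv2.imwrite("pics/q.png",cv2.resize(s[165:315,205:385],(720,600),interpolation=cv2.INTER_CUBIC))
E
```

```text
12.62 [0.4236 0.0365 0.3108] F [ 0.5 -0.8 -3.4] w 0.0166 q [-0.1   0.14 -0.27  1.28  0.01 -0.08]
[[0.993, -0.117, 0.013], [-0.01, 0.022, 1.0], [-0.118, -0.993, 0.021]]
```

View pics/q.png

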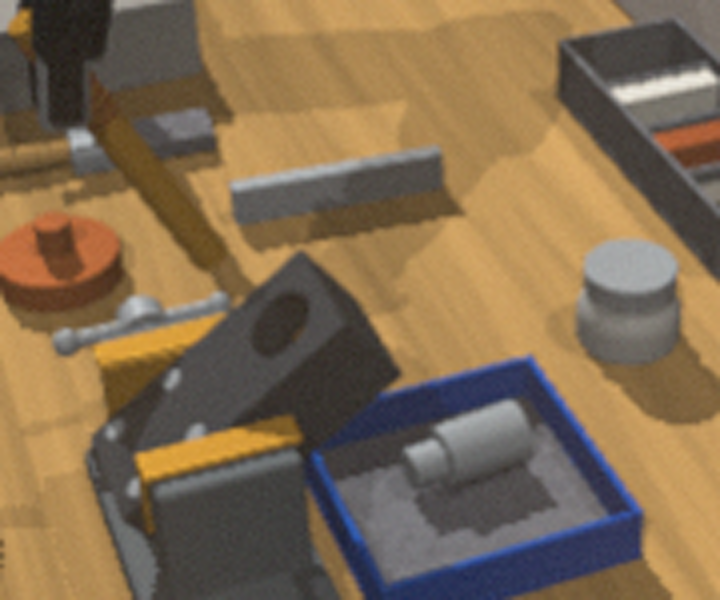

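The insert now lies in the tray at about (325,275) and the bore is empty. Estimating the rod's lean.

```bash
python3 - <<'E'
from plant import robot
from h import *
cs=robot.get_calibration("side")
for L in (.12,.128):
 for a in(26,29,32,35):
  g=np.array([.4242,.0364,.3158]);r=np.radians(a);t=g+L*np.array([np.sin(r),.022,-np.cos(r)])
  print(L,a,t.round(4),(proj(cs,t)-[205,165])*4,(proj(cs,g)-[205,165])*4)
E
```

```text
0.12 26 [0.4768 0.039  0.2079] [197.85959003 244.02441555] [57.92144513 70.5326233 ]
0.12 29 [0.4824 0.039  0.2108] [208.51603924 236.46387578] [57.92144513 70.5326233 ]
0.12 32 [0.4878 0.039  0.214 ] [218.80338464 228.47433949] [57.92144513 70.5326233 ]
0.12 35 [0.493  0.039  0.2175] [228.69991921 220.07139725] [57.92144513 70.5326233 ]
0.128 26 [0.4803 0.0392 0.2008] [206.32048389 254.49646057] [57.92144513 70.5326233 ]
0.128 29 [0.4863 0.0392 0.2038] [217.6225751 246.4840637] [57.92144513 70.5326233 ]
0.128 32 [0.492  0.0392 0.2072] [228.53619265 238.01885457] [57.92144513 70.5326233 ]
0.128 35 [0.4976 0.0392 0.2109] [239.0387279  229.11695721] [57.92144513 70.5326233 ]
```

Request:
jog_arm --rows '[[[1,0,0,-0.7,0],[1,0,0,-0.8,0],[1,0,0,-0.8,0],[1,0,0,-0.8,0],[1,0,0,-0.8,0]]]'

```text
t: 13.3
eef_pos: [0.4208, -0.1612, 0.312]
orientation: [-1.549, 0.089, 0.082]
contact_force: [1.0, -0.2, -2.9]
grip_width: 0.0167
```

Request:
jog_arm --rows '[[[1,0,0.1,-0.8,0],[1,0,0.1,-0.8,0],[1,0,0.1,-0.8,0],[1,0,0,-0.7,0],[1,0,0,0,0]]]'

```text
t: 13.92
eef_pos: [0.4161, -0.3225, 0.2933]
orientation: [-1.548, 0.092, 0.079]
contact_force: [0.1, 0.8, -4.0]
grip_width: 0.0163
```

```bash
python3 st.py
```

```text
13.93 [ 0.4161 -0.3225  0.2933] F [ 0.1  0.8 -4. ] w 0.0163 q [-0.77  0.33 -0.07  1.27 -0.06 -0.75]
[[0.994, -0.109, 0.01], [-0.008, 0.022, 1.0], [-0.109, -0.994, 0.021]]
```

Request:
jog_arm --rows '[[[1,0.25,0.5,-0.3,0],[1,0.3,0.6,-0.3,0],[1,0.25,0.6,0,0],[1,0.03,0.1,0,0]]]'

```text
t: 14.42
eef_pos: [0.4478, -0.3489, 0.1978]
orientation: [-1.547, 0.091, 0.079]
contact_force: [-0.8, 0.2, -3.2]
grip_width: 0.0165
```

```bash
python3 st.py;python3 - <<'E'
from plant import robot
from h import *
s=robot.snapshot("side");cv2.imwrite("pics/r_side.png",s)
w=robot.snapshot("wrist");cv2.imwrite("pics/r_wrist.png",w)
cv2.imwrite("pics/r.png",cv2.resize(s[340:480,260:447],(800,600),interpolation=cv2.INTER_CUBIC))
E
```

```text
14.43 [ 0.4478 -0.3489  0.1978] F [-0.8  0.2 -3.2] w 0.0165 q [-0.76  0.47 -0.11  1.09 -0.06 -0.75]
[[0.994, -0.108, 0.009], [-0.007, 0.023, 1.0], [-0.108, -0.994, 0.022]]
```

View pics/r.png

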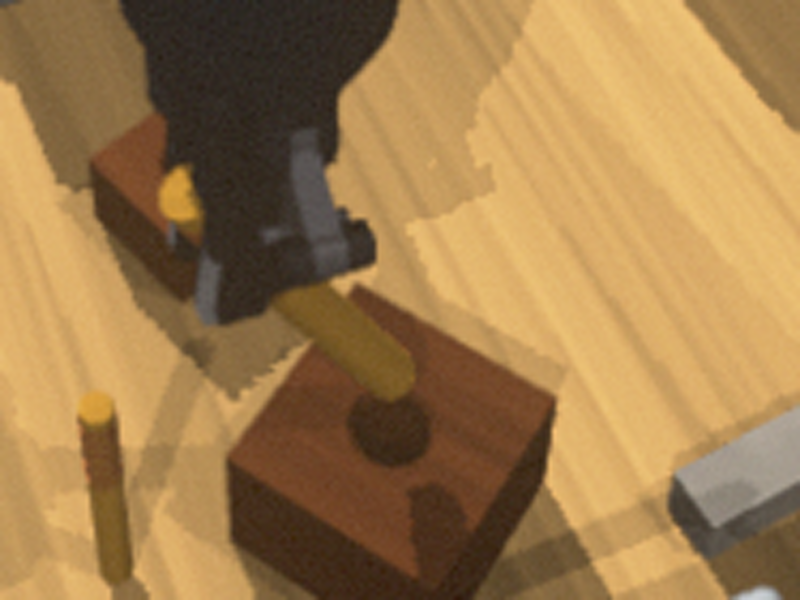

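View pics/r_wrist.png

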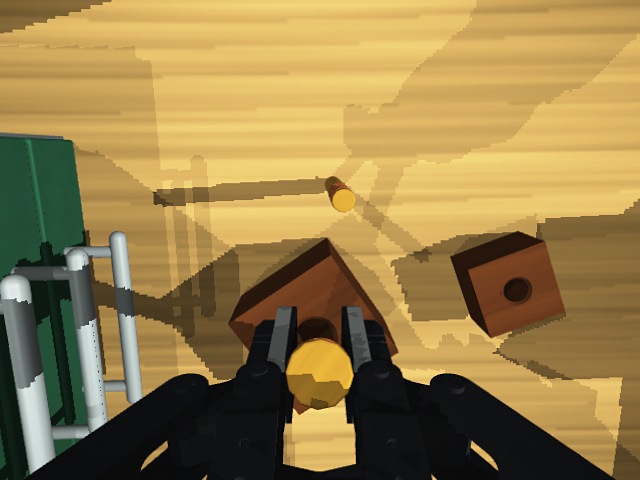

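The side crop shows the tip at about (353,428), just above and beyond the hole mouth at (351,440).

```bash
python3 - <<'E'
from plant import robot
from h import *
cs=robot.get_calibration("side");ct=robot.get_calibration("top")
print("hole",onz(cs,351.2,440.3,.06))
for a in(26,28.5,31):
  g=np.array([.4483,-.349,.2028]);r=np.radians(a);t=g+.128*np.array([np.sin(r),.022,-np.cos(r)]);print(a,t.round(4),proj(cs,t))
E
```

```text
hole [ 0.50596382 -0.35238068  0.06      ]
26 [ 0.5044 -0.3462  0.0878] [349.03840654 427.19113645]
28.5 [ 0.5094 -0.3462  0.0903] [352.17452348 425.10719256]
31 [ 0.5142 -0.3462  0.0931] [355.2460951  422.96595845]
```

Request:
jog_arm --rows '[[[1,0.06,0.35,-0.08,0],[1,0.05,0.3,0,0],[1,0.02,0.05,0,0]]]'

```text
t: 14.9
eef_pos: [0.4519, -0.3541, 0.165]
orientation: [-1.552, 0.087, 0.074]
contact_force: [-0.8, -0.1, -4.5]
grip_width: 0.0168
```

```bash
python3 st.py;python3 - <<'E'
from plant import robot
from h import *
s=robot.snapshot("side")
cv2.imwrite("pics/s.png",cv2.resize(s[340:480,260:447],(800,600),interpolation=cv2.INTER_CUBIC))
E
```

```text
14.9 [ 0.4519 -0.3541  0.165 ] F [-0.8 -0.1 -4.5] w 0.0168 q [-0.76  0.5  -0.15  1.01 -0.06 -0.75]
[[0.995, -0.102, 0.009], [-0.007, 0.017, 1.0], [-0.103, -0.995, 0.016]]
```

View pics/s.png

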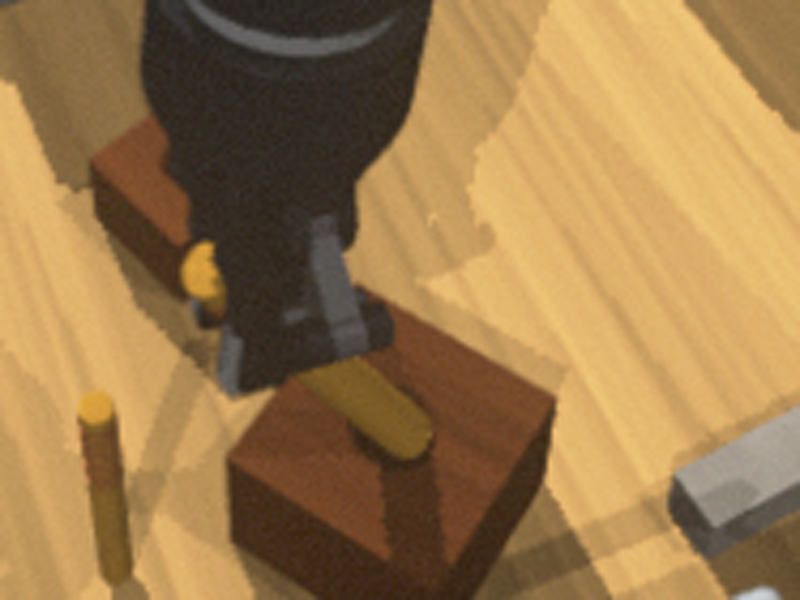

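```bash
python3 - <<'E'
from plant import robot
from h import *
cs=robot.get_calibration("side")
for z in (.055,.06,.065): print(onz(cs,356.3,442.0,z))
for a in(26,28.5,31):
  g=np.array([.4524,-.3542,.170]);r=np.radians(a);t=g+.128*np.array([np.sin(r),.016,-np.cos(r)]);print(a,t.round(4),proj(cs,t))
E
```

```text
[ 0.51323582 -0.35526015  0.055     ]
[ 0.51189285 -0.35774194  0.06      ]
[ 0.51054989 -0.36022373  0.065     ]
26 [ 0.5085 -0.3522  0.055 ] [352.58332654 441.33154811]
28.5 [ 0.5135 -0.3522  0.0575] [355.63968707 439.31204013]
31 [ 0.5183 -0.3522  0.0603] [358.63405121 437.24027539]
```

Request:
jog_arm --rows '[[[1,-0.1,0,0.06,0],[1,0,0.12,0,0],[1,0.02,0.1,0,0]]]'

```text
t: 15.32
eef_pos: [0.4478, -0.3515, 0.1557]
orientation: [-1.555, 0.084, 0.071]
contact_force: [1.2, 1.2, -0.7]
grip_width: 0.0165
```

```bash
python3 st.py;python3 - <<'E'
from plant import robot
from h import *
s=robot.snapshot("side")
cv2.imwrite("pics/t.png",cv2.resize(s[340:480,260:447],(800,600),interpolation=cv2.INTER_CUBIC))
E
```

```text
15.32 [ 0.4478 -0.3515  0.1557] F [ 1.2  1.2 -0.7] w 0.0165 q [-0.77  0.5  -0.18  0.98 -0.06 -0.76]
[[0.995, -0.099, 0.009], [-0.007, 0.015, 1.0], [-0.099, -0.995, 0.014]]
```

View pics/t.png

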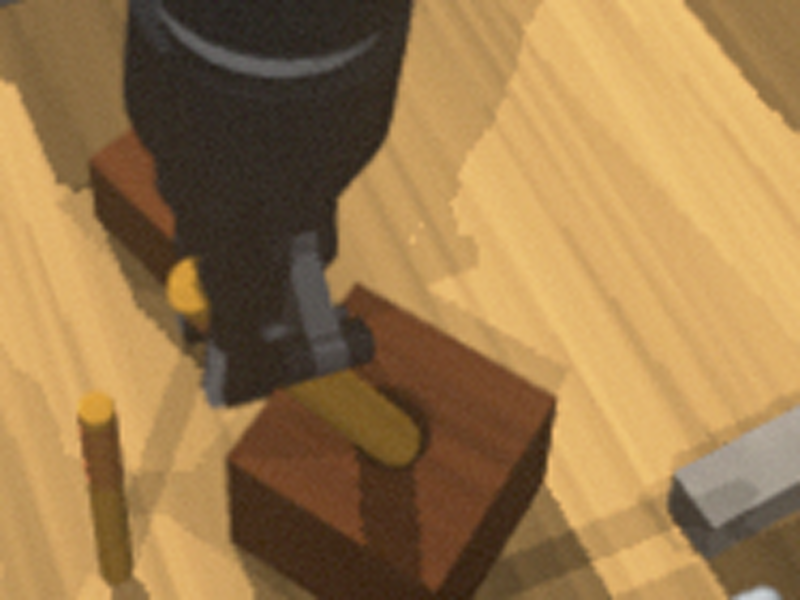

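Request:
jog_arm --rows '[[[1,0.19,-0.09,0.03,0],[1,0.2,-0.08,0,0],[1,0.2,-0.06,0,0],[1,0.02,0,0,0]]]'

```text
t: 15.88
eef_pos: [0.4767, -0.3504, 0.1633]
orientation: [-1.555, 0.095, 0.08]
contact_force: [-2.9, -0.1, -0.4]
grip_width: 0.0164
```

```bash
python3 st.py;python3 - <<'E'
from plant import robot
from h import *
s=robot.snapshot("side")
cv2.imwrite("pics/u.png",cv2.resize(s[340:480,260:447],(800,600),interpolation=cv2.INTER_CUBIC))
E
```

```text
15.88 [ 0.4767 -0.3504  0.1633] F [-2.9 -0.1 -0.4] w 0.0164 q [-0.73  0.54 -0.09  1.04 -0.06 -0.72]
[[0.994, -0.111, 0.01], [-0.008, 0.014, 1.0], [-0.112, -0.994, 0.013]]
```

View pics/u.png

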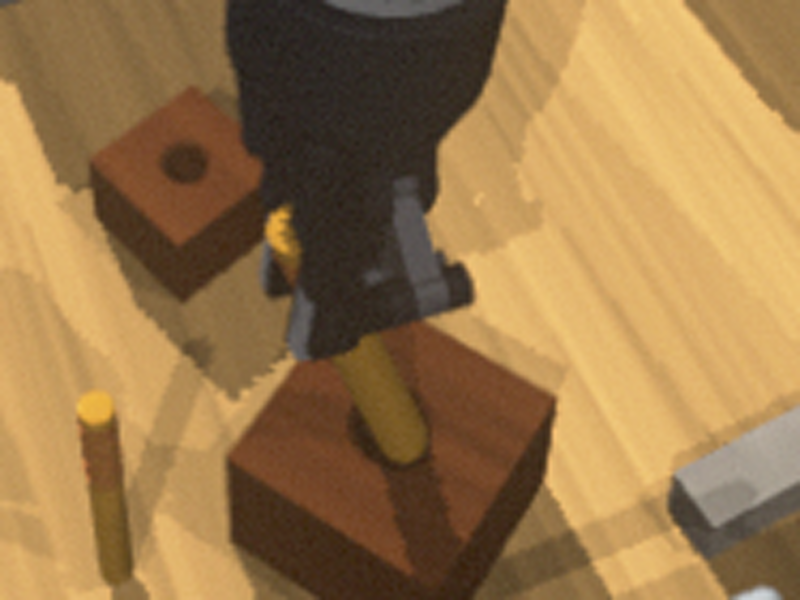

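Request:
jog_arm --rows '[[[1,0.2,-0.02,0,0],[1,0.2,0.08,0,0],[1,0.14,0.15,0,0],[1,0.03,0,0,0]]]'

```text
t: 16.42
eef_pos: [0.5024, -0.3505, 0.1482]
orientation: [-1.555, 0.099, 0.084]
contact_force: [-4.8, -1.1, -3.3]
grip_width: 0.0164
```

```bash
python3 st.py;python3 - <<'E'
from plant import robot
from h import *
s=robot.snapshot("side")
cv2.imwrite("pics/v.png",cv2.resize(s[340:480,260:447],(800,600),interpolation=cv2.INTER_CUBIC))
E
```

```text
16.43 [ 0.5024 -0.3505  0.1482] F [-4.8 -1.1 -3.3] w 0.0164 q [-0.7   0.59 -0.03  1.04 -0.06 -0.69]
[[0.993, -0.116, 0.011], [-0.009, 0.014, 1.0], [-0.117, -0.993, 0.013]]
```

View pics/v.png

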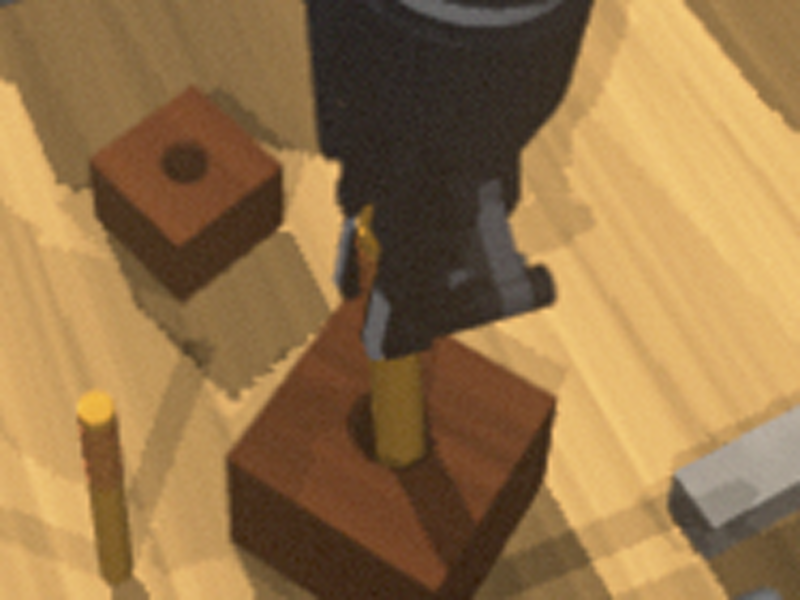

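Request:
jog_arm --rows '[[[1,0.12,0.08,0,0],[1,0.1,0.15,0,0],[1,0.03,0.1,0,0]]]'

```text
t: 16.85
eef_pos: [0.5129, -0.3507, 0.132]
orientation: [-1.557, 0.1, 0.084]
contact_force: [-12.3, 4.7, 32.3]
grip_width: 0.0165
```

```bash
python3 st.py;python3 - <<'E'
from plant import robot
from h import *
s=robot.snapshot("side")
cv2.imwrite("pics/w.png",cv2.resize(s[340:480,260:447],(800,600),interpolation=cv2.INTER_CUBIC))
cv2.imwrite("pics/w_wrist.png",robot.snapshot("wrist"))
E
```

```text
16.85 [ 0.5129 -0.3507  0.132 ] F [-12.3   4.7  32.3] w 0.0165 q [-0.69  0.62 -0.02  1.02 -0.06 -0.68]
[[0.993, -0.117, 0.011], [-0.009, 0.013, 1.0], [-0.117, -0.993, 0.012]]
```

View pics/w.png

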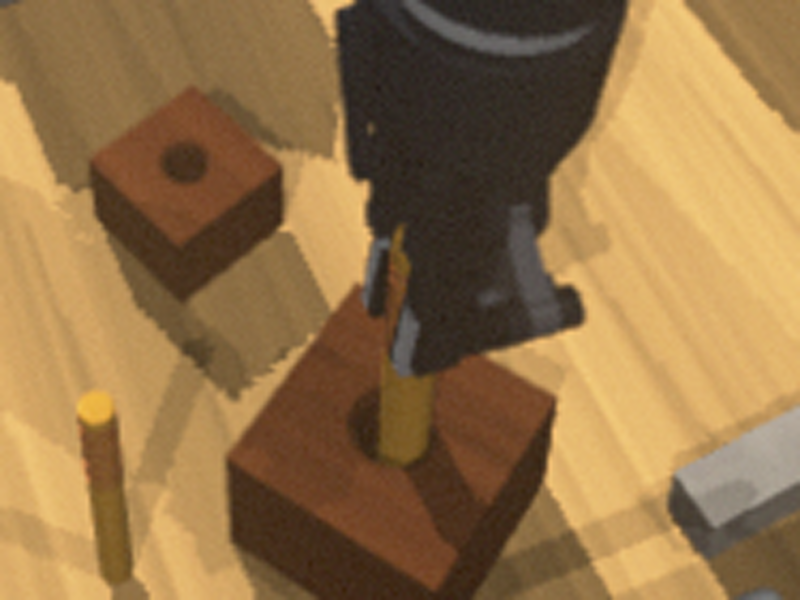

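View pics/w_wrist.png

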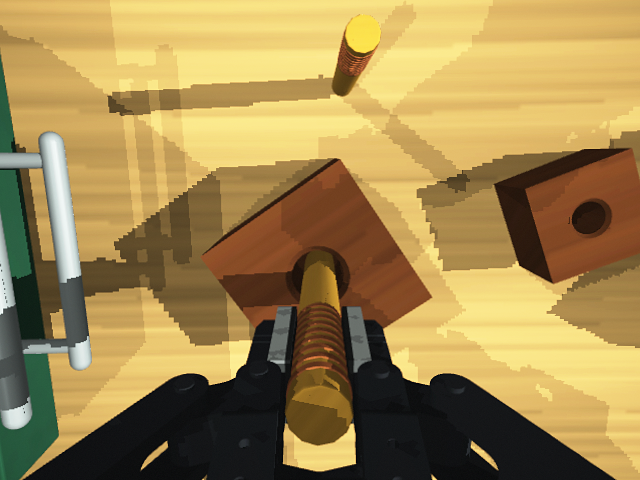

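The rod has bottomed at the seat height (33 N up, TCP z 0.132). I'll ease off and then open.

Request:
jog_arm --rows '[[[1,0,0,0,0],[1,-0.06,0,0,0],[1,0,0,0,0]]]'

```text
t: 17.32
eef_pos: [0.5109, -0.3502, 0.1323]
orientation: [-1.556, 0.097, 0.081]
contact_force: [-2.8, 0.5, -0.2]
grip_width: 0.0163
```

```bash
python3 st.py;python3 - <<'E'
from plant import robot
from h import *
s=robot.snapshot("side")
cv2.imwrite("pics/x.png",cv2.resize(s[340:480,260:447],(800,600),interpolation=cv2.INTER_CUBIC))
E
```

```text
17.32 [ 0.5109 -0.3502  0.1323] F [-2.8  0.5 -0.2] w 0.0163 q [-0.69  0.62 -0.03  1.02 -0.06 -0.68]
[[0.994, -0.113, 0.011], [-0.009, 0.014, 1.0], [-0.113, -0.993, 0.013]]
```

View pics/x.png

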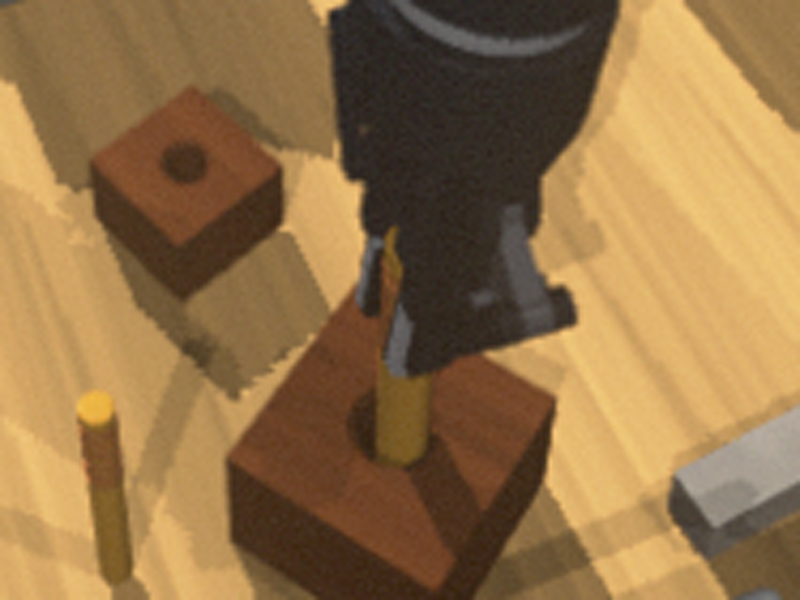

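Request:
jog_arm --rows '[[[0.4,0,0,0,0],[0,0,0,0,0],[-1,0,0,0,0],[-1,0,0,0,0]]]'

```text
t: 17.88
eef_pos: [0.5138, -0.3508, 0.1338]
orientation: [-1.557, 0.091, 0.077]
contact_force: [-0.1, 0.1, -0.3]
grip_width: 0.0767
```

```bash
python3 st.py;python3 - <<'E'
from plant import robot
from h import *
s=robot.snapshot("side")
cv2.imwrite("pics/y.png",cv2.resize(s[340:480,260:447],(800,600),interpolation=cv2.INTER_CUBIC))
cv2.imwrite("pics/y_wrist.png",robot.snapshot("wrist"))
E
```

```text
17.88 [ 0.5138 -0.3508  0.1338] F [-0.1  0.1 -0.3] w 0.0767 q [-0.69  0.61 -0.03  1.02 -0.06 -0.68]
[[0.994, -0.107, 0.01], [-0.009, 0.012, 1.0], [-0.107, -0.994, 0.011]]
```

View pics/y.png

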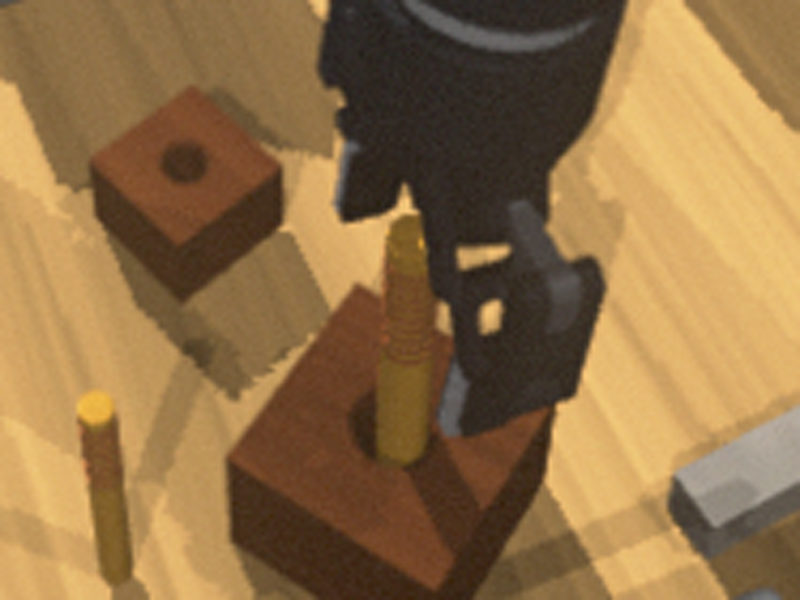

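View pics/y_wrist.png

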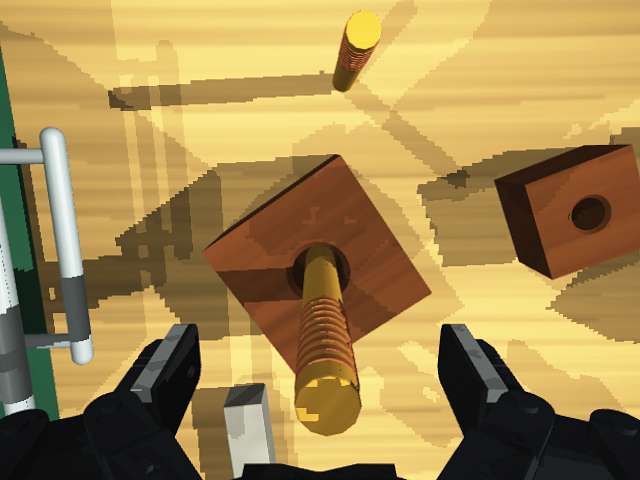

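The rod stands upright and free. Retracting straight up.

Request:
jog_arm --rows '[[[-1,-0.04,-0.4,0,0],[-1,-0.07,-0.7,0,0],[-1,-0.07,-0.7,0,0],[-1,-0.07,-0.7,0,0],[-1,-0.05,-0.4,0,0]]]'

```text
t: 18.6
eef_pos: [0.5133, -0.3514, 0.2813]
orientation: [-1.553, 0.095, 0.08]
contact_force: [0.3, -0.1, -0.4]
grip_width: 0.0854
```

Request:
jog_arm --rows '[[[-1,-0.8,0,0,0],[-1,-0.8,0,0,0],[-1,-0.6,0,0,0],[-1,0,0,0,0]]]'

```text
t: 19.1
eef_pos: [0.4024, -0.3513, 0.2959]
orientation: [-1.557, 0.091, 0.077]
contact_force: [0.0, -1.0, 0.2]
grip_width: 0.0855
```

```bash
python3 st.py;python3 - <<'E'
from plant import robot
from h import *
s=robot.snapshot("side");t=robot.snapshot("top")
cv2.imwrite("pics/z_side.png",s);cv2.imwrite("pics/z_top.png",t)
cs,ct=robot.get_calibration("side"),robot.get_calibration("top")
for p in((.505,-.35,.17),(.505,-.35,.06)):print(proj(cs,p),proj(ct,p))
E
```

```text
19.1 [ 0.4024 -0.3513  0.2959] F [ 0.  -1.   0.2] w 0.0855 q [-0.82  0.34 -0.05  1.26 -0.07 -0.81]
[[0.994, -0.107, 0.009], [-0.008, 0.012, 1.0], [-0.107, -0.994, 0.011]]
[352.14099702 396.34395572] [501.21549226 271.01797717]
[349.96124131 439.16506514] [485.69393499 271.38190427]
```

View pics/z_side.png

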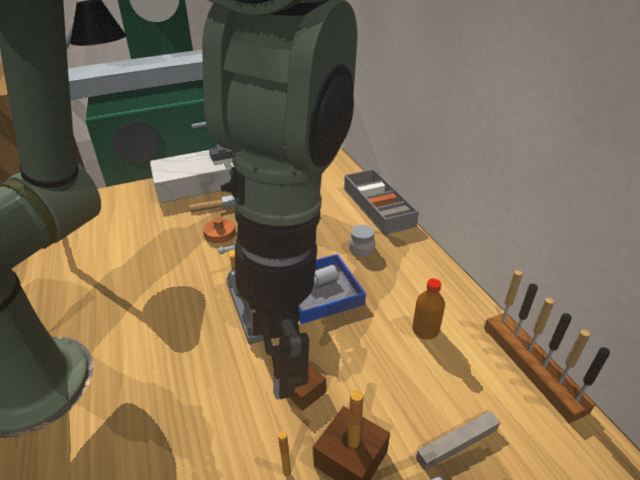

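View pics/z_top.png

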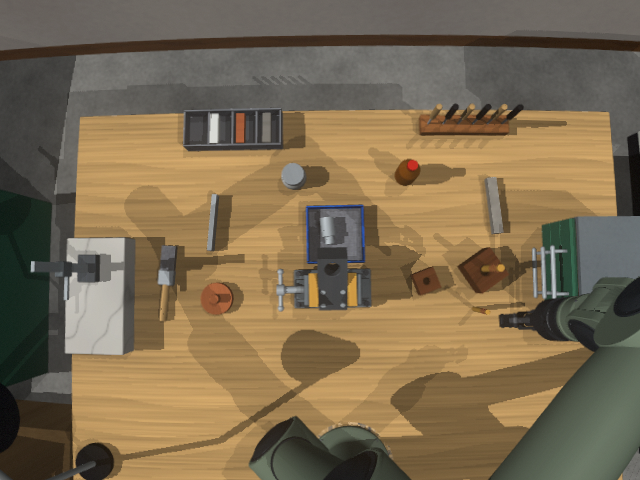

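The top view shows the insert in the tray at (328,230) and the rod upright in the large stand at (500,268). The other items are where they were, and the arm touches nothing. I'm handing the job in.

```bash
python3 -c "
from plant import robot
print(robot.sign_off())"
```

```text
the job is handed in; nothing more can be done
None
```

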